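# Swing the milk pan's handle in and slide the drip tray home

## Robot

A 6-joint arm with a two-finger parallel gripper is mounted at the origin on the work surface. World frame = base frame: x ahead of the robot, y to its left, z up, the work surface at z = 0. Lengths are in m, angles in rad, forces in N, time in s.
With the tool pointing down it reaches from about 0.25 to 0.725 m from the base axis. Payload 4 kg.
Tool frame: the origin (TCP) lies on the front face of the gripper's body, between the roots of the fingers; the fingertips stand 73 mm ahead of it and the grasp point (between the pads) lies 54 mm ahead of it; z points along the fingers, y is the direction in which the jaws open and shut (so a half turn about z gives the same grasp; the last joint's range is limited). The gripper opens to 85 mm and grips with 20 to 120 N. Pads are 22 mm wide; open, the fingers measure 114 mm over their backs; the gripper's body (76 mm by 85 mm) begins 54 mm behind the grasp point. The pads swing forward as they close: fully open they stand 13 mm farther back than shut.
Start: joints at [-1.274, 0.241, 0.005, 1.335, 0, 1.571], TCP at [0.146, -0.478, 0.304] pointing down, gripper open.
Joint ranges: [-2.72, 2.72], [-1.05, 1.87], [-1.09, 1.28], [-1.99, 2.15], [-1.42, 1.44], [-3.14, 3.14]. Speed limits (rad/s): [2.79, 2.79, 3.14, 3.14, 3.14, 3.14].

## Interface

Orientations are given as a unit quaternion [x, y, z, w].
In Python, from workcell import sensors, camera, order gives the robot as it stands. The module is installed in compiled form; this text tells all that it offers.
- The arm moves only by the shell command python3 -m inch 'ROWS'. ROWS is JSON, one flat list of numbers, 5 for each row, row after row: the opening, from -1 (shut) to 1 (fully open), then the shift along the tool's x, y, z in mm, then the turn about the tool's z in units of 6 degrees (1.0 is 6 degrees). A call has 1 to 8 rows; each row is the pose to reach, as a shift and turn from the pose commanded when the call began, along the tool's axes at that moment; what a row does not reach only later rows make up. A row lasts 1/10 s, in which the tool goes at most 50 mm and 8.59 degrees, less where a joint would pass 70% of its speed; a pose out of reach is approached as far as the arm can. A call with a gripper value outside its range is refused whole. The fingers move at their own pace and stop on an object; the grip force is fixed at half the most. Time passes only in rows, so rows that repeat a pose let the fingers close. It gives the time, the measured TCP pose, the force and the opening at its end, in the units of the state.
- sensors.get_obs(): the state, without advancing time (a new reading comes with each control period).
- camera(name): name is "scene" or "top" or "wrist"; returns a dict with "pixels" (384x512x3 uint8, red, green, blue), "intrinsics" (3x3 intrinsics, pixels), "k1" (the pictures are not rectified: a ray, as slopes to the right and down, at radius r is drawn at 1 + k1 r^2 times it, then the intrinsics apply), "extrinsics" (4x4, takes a point from camera to world coordinates). Camera axes: x right, y down, z forward; pixel columns grow to the right and rows downward; lengths in m; the calibration is good to about 2 mm. A picture is of the moment at which its call begins. There is no depth.
- order.job_done(): hands the job in, once; it reports no verdict.
The state is a dict: "clock": time; "joint_pos": joint angles; "joint_vel": joint speeds; "tau": joint torques, N m; "eef_pos": TCP position; "tool_rot": TCP orientation; "ft_force": force on the tool from outside, world axes, zero at the start; "ft_torque": the same for the moment, N m; "grip_width": finger opening in m.
Only numpy, scipy, OpenCV 4.12 (cv2) and the standard library are available. Lean on these libraries where they do the work, as an engineer would, in place of code of your own. Each camera call takes 0.05 s, during which the arm holds its last target.

## Task

First swing the milk pan's handle inward, with the pan staying on the hotplate, until the handle points straight away from the robot along the hotplate and no longer sticks out across the way into the shelf. Then fetch the loose drip tray and slide it into the bay under the steel shelf until it is fully home, flat and with its front flush with the shelf's mouth. Leave the cup, jars, tamper, jug and tin standing where they are.

Things in the scene. Friction and masses are not known exactly. Their poses are not given: they have to be found in the camera images.
- shelf: Low steel shelf fixed on the table, open bay beneath. Origin: on the table, middle of the bay's mouth; x points into the bay, y left, z up. Bay: 134 mm wide inside, no floor (the tray slides on the table), underside of the roof 54 mm up, end stop 110 mm in. Two upright guides, 36 mm high, flare out by 40 degrees from its side walls, to x = -28, y = +-90 mm. The tray has 2 mm play at each side.
- roof_left (a point): Left front corner of the shelf's steel roof, on its top, 58 mm up: shelf frame (0, 168, 58) mm. The roof covers x 0 to 210, y -88 to +168 mm, so the bay is its right-hand part. Axes as the shelf's.
- blender (a point): Top centre of the black plastic blender base fixed on the shelf's roof: shelf frame (140, -12, 183) mm. The base is 125 x 135 mm and 125 mm high; its front knob reaches to 64 mm behind the mouth. Axes as the shelf's.
- tray: Loose steel drip tray, open box 110 (x) x 130 (y) x 28 mm high, 4 mm walls, 0.28 kg. Origin: centre of its underside; x points to its rear, which enters the bay first. On its front wall an upright fin 12 mm thick stands out 50 mm (x -55 to -105 mm), 6 to 46 mm up. Home, its rear touches the stop, its origin is 55 mm in from the shelf's, axes parallel, front flush with the mouth, fin outside.
- tray_fin (a point): Grip point in the tray's fin: tray frame (-83, 0, 30) mm. Axes as the tray's.
- hotplate: Fixed white hotplate, 156 (x) x 150 (y) x 28 mm, right of the way into the bay; its dark round plate's top is 30 mm up. Origin: centre of its underside; x points away from the robot, roughly along the bay. Six lugs, 8 mm thick, 8 mm above the plate, on a 65 mm radius, keep the pan's foot from sliding off (3 mm play): the pan turns about its own centre when the handle is pushed sideways.
- pan: Loose aluminium milk pan on the hotplate, foot radius 58 mm, rim 76 mm above its underside, 0.55 kg. Origin: centre of its underside; x points along the handle. The straight handle reaches 178 mm from the centre; its black grip (80 to 178 mm out) is 18 mm wide, 16 mm high, its middle 64 mm above the pan's underside. It starts pointing left, across the way into the bay.
- handle_tip (a point): The outer end of the pan's handle, 178 mm from the pan's centre and 64 mm above its underside. Axes as the pan's.
- cup: Red ceramic espresso cup, rim radius 32 mm, 58 mm high, between the tray's start and the way into the bay. Loose bystander, stays where it stands. Origin: centre of its underside.
- tamper: Dark wooden coffee tamper standing on its foot, radius 28 mm, 92 mm high, between the tray's start and the way into the bay. Loose bystander, stays where it stands. Origin: centre of its underside.
- small_jar: Small frosted glass jar with a metal twist cap, radius 30 mm, 85 mm high, between the tray's start and the way into the bay. Loose bystander, stays where it stands. Origin: centre of its underside.
- tall_jar: Tall frosted glass jar with a wooden cap, radius 34 mm, 125 mm high, on the left part of the shelf's roof. Loose bystander, stays where it stands. Origin: centre of its underside.
- jug: Steel milk jug with a handle, radius 38 mm, 95 mm high, behind and to the right of the hotplate. Loose bystander, stays where it stands. Origin: centre of its underside.
- tin: Plain grey tin, radius 36 mm, 110 mm high, to the left of the tray's start. Loose bystander, stays where it stands. Origin: centre of its underside.
Things that resemble listed ones, but are neither listed nor needed, are in the scene too. What is shaped like the tray but red is not meant.

How it is judged:
By the outcome, as a careful person would: the job done as asked, in the order asked, and still so for the second after the job is handed in, with the robot touching nothing.
It also fails if it takes over 72 s, if anything falls off the work surface, if the arm or the gripper's body presses on something with over 40 N, if the wrist force passes 120 N, or if a joint passes its speed limit or range.

## Working session

There is one attempt and no reset: what is moved stays moved. The work goes in short steps, Python scripts to look and compute and a shell command to move; the robot and the scene stay as the last step left them, time stands still between calls to the robot, and variables do not carry over. Pictures are saved under pics/ and viewed, and the job is handed in when it is done.

```bash
mkdir -p pics; cat > h.py <<'E'
import numpy as np, cv2
from scipy.spatial.transform import Rotation as R
from workcell import sensors, camera, order
def shot(n,f):
    c=camera(n); cv2.imwrite('pics/'+f+'.png',c['pixels'][:,:,::-1]); np.savez('pics/'+f+'.npz',**c); return c
def ld(f): return dict(np.load('pics/'+f+'.npz'))
def ray(c,u,v):
    K=c['intrinsics'];k=float(c['k1']);d=np.array([(u-K[0,2])/K[0,0],(v-K[1,2])/K[1,1]]);s=d.copy()
    for _ in range(50): s=d/(1+k*(s@s))
    E=c['extrinsics'];w=E[:3,:3]@np.array([s[0],s[1],1]);return E[:3,3],w
def pl(c,u,v,z):
    o,w=ray(c,u,v);return o+w*(z-o[2])/w[2]
def proj(c,p):
    E=c['extrinsics'];q=E[:3,:3].T@(np.array(p)-E[:3,3]);s=q[:2]/q[2];s=s*(1+float(c['k1'])*(s@s));K=c['intrinsics']
    return np.array([K[0,0]*s[0]+K[0,2],K[1,1]*s[1]+K[1,2]])
E
python3 - <<'E'
from h import *
np.set_printoptions(precision=4,suppress=True)
for n in ['scene','top','wrist']:
    c=shot(n,n+'0'); print(n,c['intrinsics'].tolist(),c['k1']);print(c['extrinsics'])
print(sensors.get_obs())
E
```

```text
scene [[458.96465193749293, 0.0, 252.90018757500857], [0.0, 458.96465193749293, 192.9399240382149], [0.0, 0.0, 1.0]] 0.01672716903044101
[[-0.7004  0.5599 -0.4427  1.2707]
 [ 0.7136  0.5609 -0.4197  0.6744]
 [ 0.0133 -0.6099 -0.7924  1.3662]
 [ 0.      0.      0.      1.    ]]
top [[475.9204054130375, 0.0, 251.80644209541785], [0.0, 475.9204054130375, 195.01211423148882], [0.0, 0.0, 1.0]] -0.07106465955635569
[[ 0.0034 -0.9885  0.1513  0.3578]
 [-0.9999 -0.0009  0.0166  0.0252]
 [-0.0163 -0.1514 -0.9883  1.6681]
 [ 0.      0.      0.      1.    ]]
wrist [[327.9395751031898, 0.0, 256.1410940463197], [0.0, 327.9395751031898, 193.13522961352572], [0.0, 0.0, 1.0]] -0.010618207739450793
[[ 0.2931 -0.913  -0.2838  0.2191]
 [-0.9561 -0.2807 -0.0843 -0.4557]
 [-0.0027  0.296  -0.9552  0.3747]
 [ 0.      0.      0.      1.    ]]
{'clock': 0.15, 'joint_pos': array([-1.274 ,  0.2412,  0.004 ,  1.3352, -0.    ,  1.5708]), 'joint_vel': array([ 0.0003, -0.002 ,  0.0028, -0.0002,  0.0007,  0.001 ]), 'tau': array([  0.0004, -37.2635,  25.2639,   0.0124,   0.    ,  -0.    ]), 'eef_pos': array([ 0.1461, -0.4778,  0.3032]), 'tool_rot': array([ 0.989 ,  0.1478, -0.0001, -0.0008]), 'ft_force': array([0.5865, 0.0341, 0.2899]), 'ft_torque': array([ 0.0233, -0.052 , -0.0355]), 'grip_width': 0.08529396108192695}
```

View pics/scene0.png

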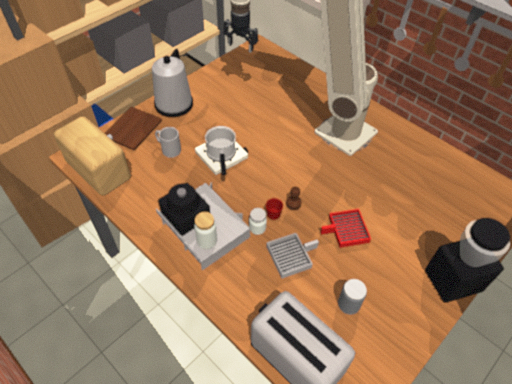

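View pics/top0.png

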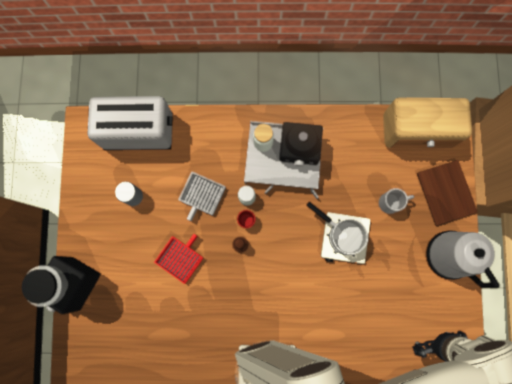

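View pics/wrist0.png

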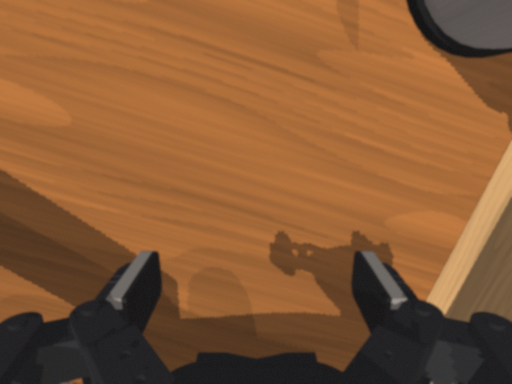

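The top view shows the hotplate near (346,238), with the pan handle's tip at (309,205). The grey tray is near (203,194) with its fin at (192,213), and the shelf's mouth is near row 187. Next I'll enlarge these areas.

```bash
python3 - <<'E'
import cv2
t=cv2.imread('pics/top0.png')
def cr(n,a,b,c,d,s): cv2.imwrite('pics/'+n,cv2.resize(t[b:d,a:c],None,fx=s,fy=s,interpolation=cv2.INTER_CUBIC))
cr('a1.png',235,115,385,275,5) if 0 else cr('a1.png',235,115,390,275,3.7)
cr('a2.png',105,165,265,285,5)
E
```

```text
(no output)
```

View pics/a1.png

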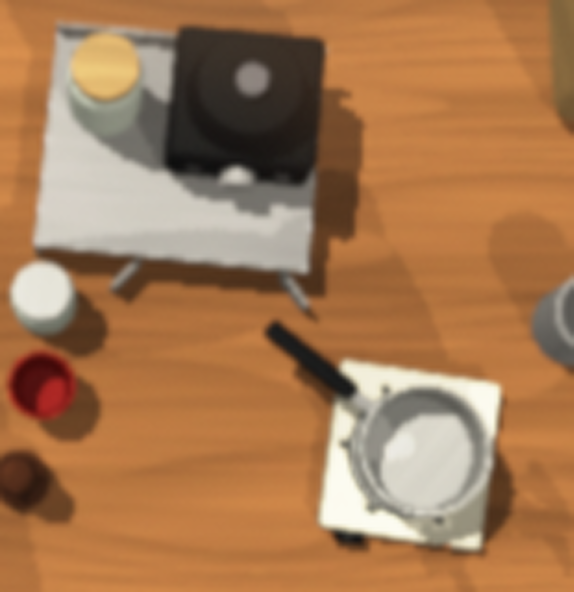

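View pics/a2.png

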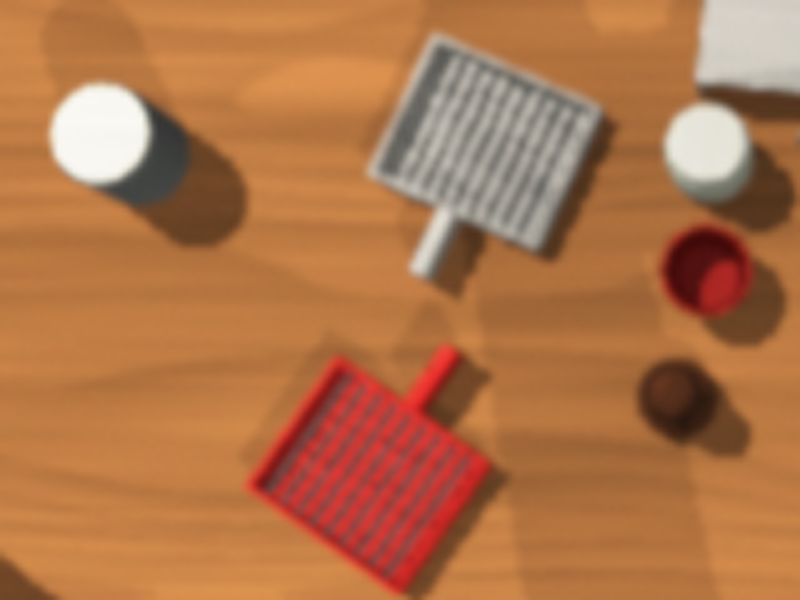

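```bash
python3 - <<'E'
from h import *
np.set_printoptions(precision=4,suppress=True)
c=ld('top0')
A=lambda x,y,z:pl(c,(x+.5)/3.7-.5+235,(y+.5)/3.7-.5+115,z)
B=lambda x,y,z:pl(c,(x+.5)/5-.5+105,(y+.5)/5-.5+165,z)
lf,rf,lb=A(34,247,.058),A(308,272,.058),A(57,22,.058)
print('roof',lf,rf,lb,np.linalg.norm(lf-rf),np.linalg.norm(lf-lb))
d=(rf-lf)/np.linalg.norm(rf-lf); yaw=np.arctan2(d[0],-d[1]);print('shelf yaw',np.degrees(yaw))
print('shelf origin', lf+d*.168, rf-d*.088)
g1,g2=A(112,288,.036),A(312,315,.036);print('guide tips',g1,g2,np.linalg.norm(g1-g2),(g1+g2)/2)
hp=[A(*p,.028) for p in [(343,358),(500,383),(481,551),(320,525)]];hp=np.array(hp)
print('hot',hp[:,:2].tolist(),hp.mean(0),[np.linalg.norm(hp[i]-hp[(i+1)%4]) for i in range(4)])
e=hp[0]-hp[3]+hp[1]-hp[2];print('hot yaw',np.degrees(np.arctan2(e[1],e[0])))
P=A(423,452,.106);T=A(272,329,.094);print('pan',P,'tip',T,np.linalg.norm((P-T)[:2]),np.degrees(np.arctan2(*(T-P)[[1,0]])))
tr=np.array([B(*p,.028) for p in [(435,33),(603,107),(538,250),(370,172)]])
print('tray',tr[:,:2].tolist(),tr.mean(0),[np.linalg.norm(tr[i]-tr[(i+1)%4]) for i in range(4)])
e=tr[0]-tr[3]+tr[1]-tr[2];print('yaw',np.degrees(np.arctan2(e[1],e[0])))
F=B(422,273,.046);print('fin tip',F, np.linalg.norm((F-tr.mean(0))[:2]))
print('cup',B(706,271,.058),'tamp',B(673,393,.092),'sj',B(708,147,.085),'tin',B(100,134,.11),'jug',pl(c,394,200,.095))
E
```

```text
roof [0.6517 0.0799 0.058 ] [ 0.6283 -0.1741  0.058 ] [0.8689 0.0594 0.058 ] 0.2551073428888663 0.2181640155724936
shelf yaw -5.254697298297933
shelf origin [ 0.6363 -0.0874  0.058 ] [ 0.6364 -0.0865  0.058 ]
guide tips [0.6166 0.0072 0.036 ] [ 0.5912 -0.1799  0.036 ] 0.1888062350966168 [ 0.6039 -0.0863  0.036 ]
hot [[0.5516956461747422, -0.20923873029318163], [0.5282119787743521, -0.35602612575373477], [0.3723017154489908, -0.33360922439663254], [0.3962614861463067, -0.18504048943109888]] [ 0.4621 -0.271   0.028 ] [np.float64(0.14865403492897514), np.float64(0.15751357934044147), np.float64(0.1504883371598176), np.float64(0.15730649371391087)]
hot yaw -8.51519309077169
pan [ 0.4587 -0.2675  0.106 ] tip [ 0.5701 -0.1363  0.094 ] 0.17211404488915727 49.64175624935877
tray [[0.6936417892300979, 0.2653876652745289], [0.640731489947684, 0.14606172767350092], [0.5399716335749608, 0.19008223892962708], [0.5945556850341774, 0.308791239965475]] [0.6172 0.2276 0.028 ] [np.float64(0.130530376367032), np.float64(0.1099561461106315), np.float64(0.1306569768540178), np.float64(0.10817544241036105)]
yaw -23.627327014236673
fin tip [0.5219 0.2679 0.046 ] 0.10350142991431462
cup [0.5225 0.0724 0.058 ] tamp [0.438  0.0928 0.092 ] sj [0.6036 0.0707 0.085 ] tin [0.6082 0.4774 0.11  ] jug [ 0.5822 -0.424   0.095 ]
```

```bash
cat >> h.py <<'E'
def go(x,y,z,yaw):
    o=sensors.get_obs();M=R.from_quat(o['tool_rot']).as_matrix();d=M.T@(np.array([x,y,z])-o['eef_pos'])*1000
    y0=np.degrees(np.arctan2(M[1,0],M[0,0]));t=(yaw-y0+180)%360-180
    print('t',round(o['clock'],2),'pos',o['eef_pos'].round(4),'yaw',round(y0,2),'q6',o['joint_pos'][5].round(2),'w',round(o['grip_width'],4),'F',o['ft_force'].round(1)); print('shift',d.round(1),'turn',round(-t/6,3))
E
python3 -c "
from h import *
go(.546,-.165,.26,49.6)"
```

```text
t 0.15 pos [ 0.1461 -0.4778  0.3032] yaw 17.0 q6 1.57 w 0.0853 F [0.6 0.  0.3]
shift [ 473.9 -182.1   43.5] turn -5.433
```

```bash
python3 -m inch '[0,474,-182,43,-5.43, 0,474,-182,43,-5.43, 0,474,-182,43,-5.43, 0,474,-182,43,-5.43, 0,474,-182,43,-5.43, 0,474,-182,43,-5.43, 0,474,-182,43,-5.43, 0,474,-182,43,-5.43]'; python3 -c "
from h import *
go(.546,-.165,.26,49.6)"
```

```text
clock: 0.95
eef_pos: [0.4615, -0.2311, 0.2698]
tool_rot: [0.908, 0.419, -0.0, -0.0]
ft_force: [0.8, -1.2, 1.1]
grip_width: 0.0429
t 0.95 pos [ 0.4615 -0.2311  0.2698] yaw 49.59 q6 1.81 w 0.0429 F [ 0.8 -1.2  1.1]
shift [105.1  21.5   9.8] turn -0.001
```

```bash
python3 -m inch '[0,0,0,0,0, 0,0,0,0,0]'; python3 -c "
from h import *
go(.546,-.165,.26,49.6)"
```

```text
clock: 1.15
eef_pos: [0.4607, -0.2315, 0.2694]
tool_rot: [0.907, 0.421, -0.001, -0.001]
ft_force: [0.4, 0.4, -1.4]
grip_width: 0.0428
t 1.15 pos [ 0.4607 -0.2315  0.2694] yaw 49.77 q6 1.81 w 0.0428 F [ 0.4  0.4 -1.4]
shift [105.9  22.2   9.3] turn 0.028
```

```bash
python3 -m inch '[0,106,22,9,0, 0,106,22,9,0, 0,106,22,9,0, 0,106,22,9,0, 0,106,22,9,0]'; python3 -c "
from h import *
go(.546,-.165,.26,49.6); shot('wrist','w1')"
```

```text
clock: 1.65
eef_pos: [0.5444, -0.1676, 0.2611]
tool_rot: [0.908, 0.419, -0.001, -0.0]
ft_force: [-0.4, 0.3, 0.4]
grip_width: 0.0428
t 1.65 pos [ 0.5444 -0.1676  0.2611] yaw 49.48 q6 1.98 w 0.0428 F [-0.4  0.3  0.4]
shift [ 3.  -0.5  1.1] turn -0.02
```

View pics/w1.png

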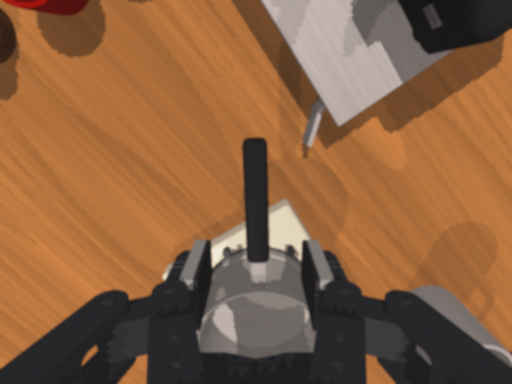

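The wrist view shows the handle running upright from (258,262) to its tip at (255,140), centred between the fingers. The shelf roof's right front corner is at (339,125).

```bash
python3 - <<'E'
from h import *
np.set_printoptions(precision=4,suppress=True)
c=ld('w1')
t=pl(c,255,140,.100);r=pl(c,258,260,.102);print(t,r,np.linalg.norm(t-r),np.degrees(np.arctan2(*(t-r)[[1,0]])))
print('roof rf',pl(c,339,125,.058))
u=(t-r)/np.linalg.norm((t-r)[:2]);print('pan',t-u*.178, 'grip',t-u*.045)
t=t-u*.04
go(t[0],t[1],.155,np.degrees(np.arctan2(u[1],u[0])))
E
```

```text
[ 0.572  -0.1343  0.1   ] [ 0.5129 -0.2071  0.102 ] 0.09385087501861185 50.907647795910044
roof rf [ 0.6287 -0.1742  0.058 ]
pan [ 0.4598 -0.2725  0.1038] grip [ 0.5436 -0.1692  0.101 ]
t 1.7 pos [ 0.5443 -0.1677  0.2613] yaw 49.45 q6 1.98 w 0.0427 F [-0.8 -0.5 -0.1]
shift [  3.5   0.4 106.3] turn -0.243
```

```bash
python3 -m inch '[0,3,0,50,-0.2, 0,3,0,100,-0.2, 0,3,0,111,-0.2, 0,3,0,111,-0.2]'; python3 -c "
from h import *
a=np.radians
for th in [50.5,40,30,20,10,0,-8.5]:
  print(th,(.460+.137*np.cos(a(th))).round(4),(-.270+.137*np.sin(a(th))).round(4))
th=a(-8.5);go(.460+.137*np.cos(th),-.270+.137*np.sin(th),.15,-8.5)"
```

```text
clock: 2.1
eef_pos: [0.5454, -0.1647, 0.1487]
tool_rot: [0.904, 0.428, -0.002, -0.002]
ft_force: [0.2, 0.7, -0.1]
grip_width: 0.0425
50.5 0.5471 -0.1643
40 0.5649 -0.1819
30 0.5786 -0.2015
20 0.5887 -0.2231
10 0.5949 -0.2462
0 0.597 -0.27
-8.5 0.5955 -0.2902
t 2.1 pos [ 0.5454 -0.1647  0.1487] yaw 50.67 q6 1.96 w 0.0425 F [ 0.2  0.7 -0.1]
shift [-65.4 118.3  -1.7] turn 9.861
```

```bash
python3 -m inch '[0,-0.3,9,0,0.62, 0,-1.2,18,0,1.25, 0,-2.6,26.5,0,1.88, 0,-4.6,35,0,2.5, 0,-7.2,43.5,0,3.12, 0,-10.4,52,0,3.75, 0,-14,60,0,4.38, 0,-18,68,0,5]'; python3 -c "
from h import *
go(.5945,-.2902,.148,-8.5);shot('wrist','w2')"
```

```text
clock: 2.9
eef_pos: [0.5906, -0.2216, 0.154]
tool_rot: [0.984, 0.179, 0.003, 0.001]
ft_force: [0.6, 1.8, -1.7]
grip_width: 0.0427
t 2.9 pos [ 0.5906 -0.2216  0.154 ] yaw 20.62 q6 2.42 w 0.0427 F [ 0.6  1.8 -1.7]
shift [-20.5  65.6   6. ] turn 4.853
```

View pics/w2.png

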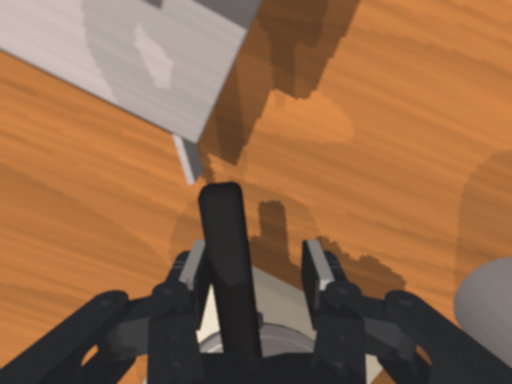

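The handle is following the left finger, with its tip at (221,185). I'll carry on to the end of the arc and then close gently to align it.

```bash
python3 -m inch '[0,-0.3,9,3,0.62, 0,-1.2,18,5,1.25, 0,-2.6,26.5,5,1.88, 0,-4.6,35,5,2.5, 0,-7.2,43.5,5,3.12, 0,-10.4,52,5,3.75, 0,-14,60,5,4.38, 0,-18,66,5,4.85]';python3 -m inch '[0,0,0,0,0, 0,0,0,0,0]'; python3 -c "
from h import *
go(.5945,-.2902,.148,-8.5);shot('wrist','w3')"
```

```text
clock: 3.75
eef_pos: [0.5966, -0.2901, 0.1484]
tool_rot: [0.997, -0.073, 0.002, 0.001]
ft_force: [0.7, 0.9, -0.1]
grip_width: 0.0422
clock: 3.95
eef_pos: [0.5961, -0.2897, 0.1474]
tool_rot: [0.997, -0.072, 0.001, 0.001]
ft_force: [-0.1, -0.3, -0.6]
grip_width: 0.0428
t 3.95 pos [ 0.5961 -0.2897  0.1474] yaw -8.27 q6 2.83 w 0.0428 F [-0.1 -0.3 -0.6]
shift [-1.5  0.7 -0.6] turn 0.038
```

View pics/w3.png

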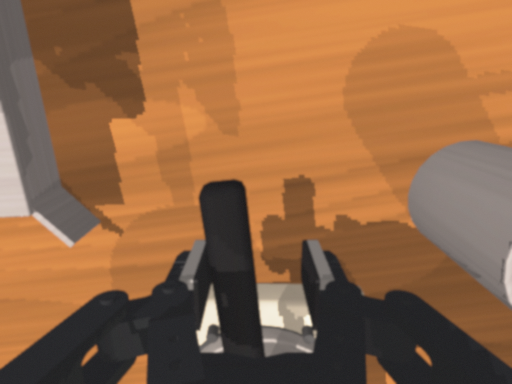

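```bash
python3 -m inch '[-0.2,0,0,0,0, -0.35,0,0,0,0, -0.45,0,0,0,0, -0.55,0,0,0,0, -0.55,0,0,0,0, -0.55,0,0,0,0, -0.55,0,0,0,0]'; python3 -c "
from h import *
go(.5945,-.2902,.148,-8.5);shot('wrist','w4');shot('top','t4')
t=cv2.imread('pics/t4.png');cv2.imwrite('pics/t4c.png',cv2.resize(t[165:285,290:410],None,fx=5,fy=5,interpolation=cv2.INTER_CUBIC))"
```

```text
clock: 4.7
eef_pos: [0.5957, -0.289, 0.1451]
tool_rot: [0.997, -0.072, 0.0, -0.0]
ft_force: [0.5, 2.1, 1.1]
grip_width: 0.0194
t 4.7 pos [ 0.5957 -0.289   0.1451] yaw -8.31 q6 2.83 w 0.0194 F [0.5 2.1 1.1]
shift [-1.   1.4 -2.9] turn 0.032
```

View pics/w4.png

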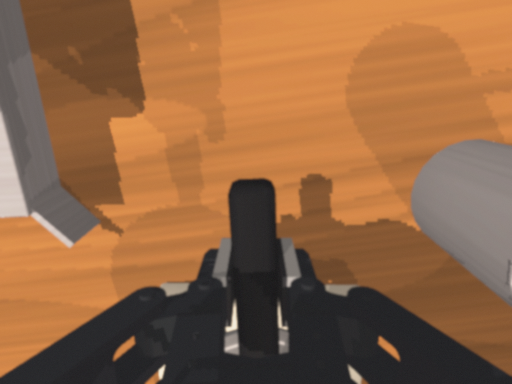

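View pics/t4c.png

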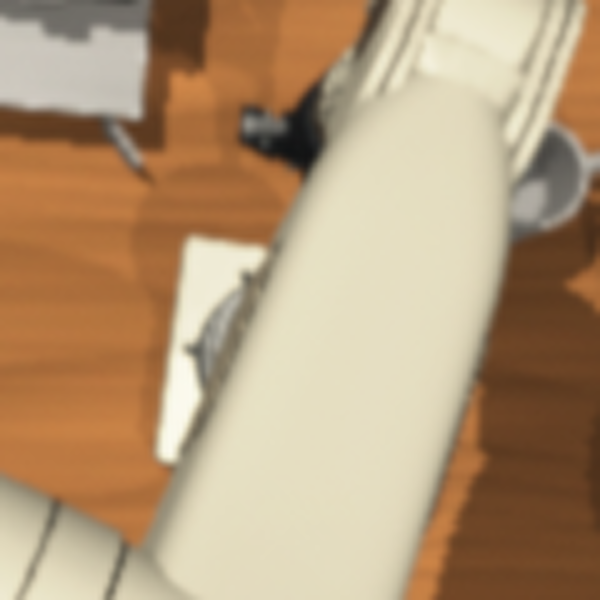

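The handle now sits between the pads, with its tip at (252,182). Next I'll check the angle, then open and retreat upward.

```bash
python3 - <<'E'
from h import *
c=ld('w4');a=pl(c,252.5,200,.102);b=pl(c,262,340,.102);print(a,b,np.degrees(np.arctan2(*(a-b)[[1,0]])))
E
python3 -m inch '[-0.3,0,0,0,0, -0.1,0,0,0,0, -0.1,0,0,0,0, -0.1,0,0,-50,0, -0.1,0,0,-100,0, -0.1,0,0,-130,0, -0.1,0,0,-130,0]'; python3 -c "
from h import *
shot('wrist','w5');go(.39,.268,.26,156.4)"
```

```text
[ 0.63346381 -0.29291908  0.102     ] [ 0.57061866 -0.28766473  0.102     ] -4.779261954332909
clock: 5.5
eef_pos: [0.5975, -0.2902, 0.2821]
tool_rot: [0.997, -0.073, 0.005, 0.002]
ft_force: [-0.0, -0.9, 0.1]
grip_width: 0.0387
t 5.55 pos [ 0.5967 -0.2897  0.2788] yaw -8.33 q6 2.83 w 0.0383 F [-1.2 -0.5 -0.2]
shift [-285.4 -522.    15.7] turn -27.454
```

View pics/w5.png

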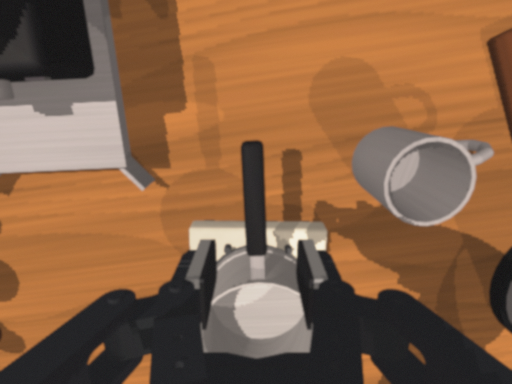

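```bash
python3 - <<'E'
from h import *
c=ld('w5')
img=c['pixels'].astype(int)
cent=[]
for v in range(150,245,4):
    u=np.where(img[v,230:285].sum(1)<120)[0]+230
    p=pl(c,u.mean(),v,.102);cent.append(p);
cent=np.array(cent);f=np.polyfit(cent[:,0],cent[:,1],1);print(np.degrees(np.arctan(f[0])),cent[0],cent[-1])
# hotplate far edge
m=(img.min(2)>170)
for lo,hi in [(195,235),(275,322)]:
    for u in range(lo,hi,8):
        v=np.where(m[210:260,u])[0]
        print(u,v.min()+210 if len(v) else None,end=' ')
print()
a=pl(c,191,223,.028);b=pl(c,326,223,.028);print(a,b,np.degrees(np.arctan2(a[0]-b[0],-(a[1]-b[1]))),np.linalg.norm(a-b))
E
```

```text
-8.918455323445816 [ 0.63212364 -0.29541563  0.102     ] [ 0.55520104 -0.28438809  0.102     ]
195 228 203 228 211 228 219 229 227 229 275 238 283 None 291 238 299 229 307 235 315 245 
[ 0.55295559 -0.21413403  0.028     ] [ 0.53194538 -0.35688452  0.028     ] 171.62724151522372 0.14428835817479588
```

```bash
python3 -c "
from h import *
go(.541,.261,.26,156.4);go(.47,0,.28,60)"
```

```text
t 5.55 pos [ 0.5967 -0.2897  0.2788] yaw -8.33 q6 2.83 w 0.0383 F [-1.2 -0.5 -0.2]
shift [-134.9 -536.9   16.6] turn -27.454
t 5.55 pos [ 0.5967 -0.2897  0.2788] yaw -8.33 q6 2.83 w 0.0383 F [-1.2 -0.5 -0.2]
shift [-167.3 -268.3   -3. ] turn -11.388
```

```bash
python3 -m inch '[1,-167,-268,0,-11.4, 1,-167,-268,0,-11.4, 1,-167,-268,0,-11.4, 1,-167,-268,0,-11.4, 1,-167,-268,0,-11.4, 1,-167,-268,0,-11.4, 1,-167,-268,0,-11.4, 1,-167,-268,0,-11.4]'; python3 -m inch '[1,0,0,0,0]';  python3 -c "
from h import *
go(.541,.261,.26,156.4)"
```

```text
clock: 6.35
eef_pos: [0.4668, 0.0026, 0.2737]
tool_rot: [0.863, 0.505, -0.002, -0.001]
ft_force: [0.2, 0.0, -0.4]
grip_width: 0.0852
clock: 6.45
eef_pos: [0.4679, 0.001, 0.2738]
tool_rot: [0.865, 0.501, -0.001, -0.001]
ft_force: [0.0, -0.2, -0.7]
grip_width: 0.0858
t 6.45 pos [0.4679 0.001  0.2738] yaw 60.16 q6 2.09 w 0.0858 F [ 0.  -0.2 -0.7]
shift [261.9 -65.9  13.5] turn -16.04
```

```bash
python3 -m inch '[1,262,-66,13,-16, 1,262,-66,13,-16, 1,262,-66,13,-16, 1,262,-66,13,-16, 1,262,-66,13,-16, 1,262,-66,13,-16, 1,262,-66,13,-16, 1,262,-66,13,-16]'; python3 -m inch '[1,0,0,0,0]';  python3 -c "
from h import *
go(.541,.261,.26,156.4)"
```

```text
clock: 7.25
eef_pos: [0.5425, 0.2607, 0.2599]
tool_rot: [0.43, 0.903, -0.001, -0.001]
ft_force: [0.6, -0.7, -0.0]
grip_width: 0.0852
clock: 7.35
eef_pos: [0.5425, 0.2599, 0.2604]
tool_rot: [0.433, 0.901, -0.001, -0.001]
ft_force: [-1.0, -0.3, -0.2]
grip_width: 0.0852
t 7.35 pos [0.5425 0.2599 0.2604] yaw 128.64 q6 1.34 w 0.0852 F [-1.  -0.3 -0.2]
shift [ 1.8 -0.5  0.4] turn -4.627
```

```bash
python3 -m inch '[1,1,-0.5,0,-1.4,1,1,-0.5,0,-2.8,1,1,-0.5,0,-4.2,1,1,-0.5,0,-4.63,1,1,-0.5,0,-4.63]';  python3 -c "
from h import *
shot('wrist','w6');shot('top','t6')
t=cv2.imread('pics/t6.png');cv2.imwrite('pics/t6c.png',cv2.resize(t[165:285,290:410],None,fx=5,fy=5,interpolation=cv2.INTER_CUBIC))
go(.541,.261,.26,156.4)"
```

```text
clock: 7.85
eef_pos: [0.5416, 0.26, 0.2614]
tool_rot: [0.206, 0.979, -0.0, -0.0]
ft_force: [-0.1, -0.1, -0.1]
grip_width: 0.0853
t 7.95 pos [0.5416 0.2602 0.2617] yaw 156.35 q6 0.86 w 0.085 F [-0.1 -0.5  0.9]
shift [0.9 0.5 1.7] turn -0.009
```

View pics/w6.png

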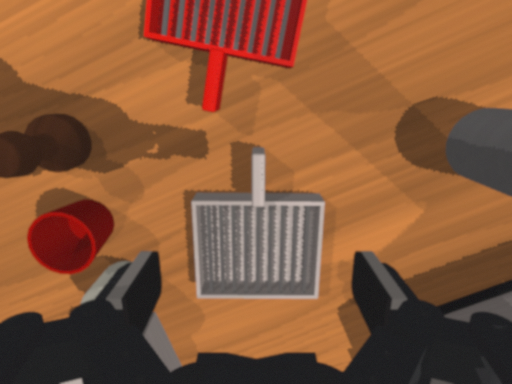

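View pics/t6c.png

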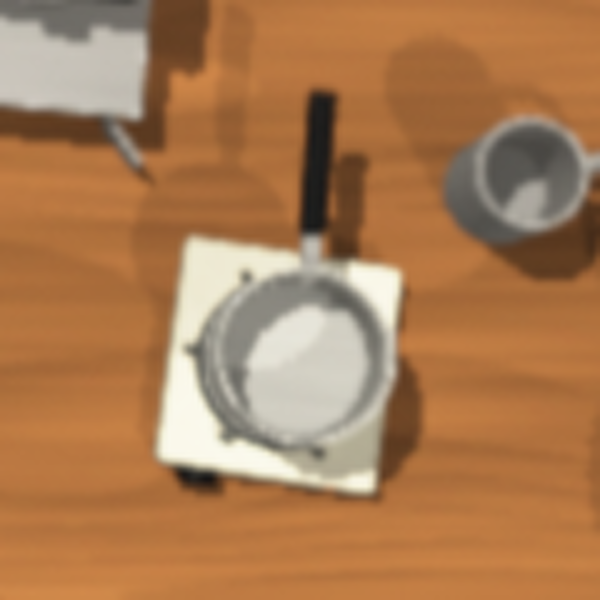

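The wrist view shows the tray square to the tool: fin tip (258,150), rim corners (193,202), (325,202), (319,298) and (198,298). The top view shows the handle nearly parallel to the hotplate's sides.

```bash
python3 - <<'E'
from h import *
np.set_printoptions(precision=4,suppress=True)
c=ld('t6');B=lambda x,y,z:pl(c,(x+.5)/5-.5+290,(y+.5)/5-.5+165,z)
a,b=B(322,95,.102),B(313,232,.102);print('handle',a,np.degrees(np.arctan2(*(a-b)[[1,0]])))
hp=np.array([B(*p,.028) for p in [(190,236),(402,268),(377,495),(157,460)]])
e=hp[0]-hp[3]+hp[1]-hp[2];print(hp.mean(0),'hot',np.degrees(np.arctan2(e[1],e[0])), [np.degrees(np.arctan2(*(hp[i]-hp[j])[[1,0]])) for i,j in [(0,3),(1,2)]])
c=ld('w6')
tr=np.array([pl(c,*p,.028) for p in [(198,298),(320,298),(325,202),(193,202)]])
print('tray',tr[:,:2].tolist(),tr.mean(0),[np.linalg.norm(tr[i]-tr[(i+1)%4]) for i in range(4)])
# rear=first two ; front = last two
e=tr[0]+tr[1]-tr[2]-tr[3];yw=np.degrees(np.arctan2(e[1],e[0]));print('yaw',yw)
s=tr[2]-tr[3];print('front edge yaw',np.degrees(np.arctan2(-s[0],s[1])))
t=pl(c,258,149,.046);b=pl(c,259.5,200,.046);print('fin',t,b,np.degrees(np.arctan2(*(b-t)[[1,0]])))
E
```

```text
handle [ 0.6364 -0.2898  0.102 ] -5.361967858893254
[ 0.4616 -0.2716  0.028 ] hot -8.700545377985254 [np.float64(-9.386384425084), np.float64(-8.01939482667391)]
tray [[0.6425875739719871, 0.14728457208206996], [0.6955299334642255, 0.26809574080364806], [0.5946927433271246, 0.3107813528811332], [0.5426440660814218, 0.19207711132835859]] [0.6189 0.2296 0.028 ] [np.float64(0.13190235750917806), np.float64(0.10949977348458481), np.float64(0.1296138949559298), np.float64(0.10952203587224714)]
yaw -23.542277563557924
front edge yaw -23.676182723323
fin [0.5176 0.2726 0.046 ] [0.5615 0.2549 0.046 ] -21.91893229778497
```

```bash
python3 - <<'E'
from h import *
np.set_printoptions(precision=4,suppress=True)
for n in ['t6','w5']:
    c=ld(n);im=c['pixels']
    if n=='t6': box=(182,213,348,360)
    else: box=(146,246,236,276)
    g=255-im[box[0]:box[1],box[2]:box[3]].astype(float).max(2); g=np.clip(g-130,0,None) if n=='t6' else np.clip(g-190,0,None)
    P=[]
    for i in range(g.shape[0]):
        if g[i].sum()>60: P.append(pl(c,(g[i]*np.arange(g.shape[1])).sum()/g[i].sum()+box[2],box[0]+i,.100))
    P=np.array(P);f=np.polyfit(P[:,0],P[:,1],1);print(n,len(P),P[0],P[-1],np.degrees(np.arctan(f[0])))
c=ld('t6');ctr=pl(c,(307.5)/5-.5+290,357.5/5-.5+165,.106);print(ctr)
c=ld('w5');
E
python3 -c "
from h import *
shot('scene','s6')
t=cv2.imread('pics/s6.png');cv2.imwrite('pics/s6c.png',cv2.resize(t[110:220,160:270],None,fx=5,fy=5,interpolation=cv2.INTER_CUBIC))"
```

```text
t6 30 [ 0.6388 -0.2891  0.1   ] [ 0.5412 -0.2992  0.1   ] -1.2486201516053714
w5 100 [ 0.6353 -0.2932  0.1   ] [ 0.5515 -0.2839  0.1   ] -6.342833168109325
[ 0.4613 -0.2742  0.106 ]
```

View pics/s6c.png

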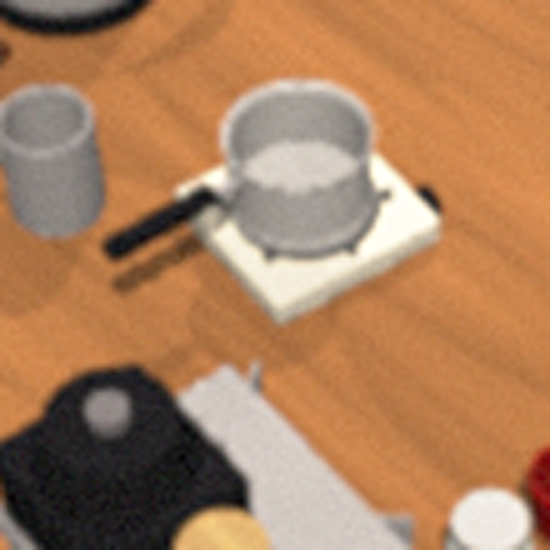

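```bash
python3 - <<'E'
from h import *
np.set_printoptions(precision=4,suppress=True)
for n,box in [('t6',(180,215,345,362)),('w5',(140,246,236,276)),('s6',(143,165,178,204))]:
  for th in (45,65):
    c=ld(n);im=c['pixels'][box[0]:box[1],box[2]:box[3]].astype(int)
    m=(im.max(2)<th).astype(np.uint8)
    k,l,st,_=cv2.connectedComponentsWithStats(m);b=1+st[1:,4].argmax();v,u=np.where(l==b)
    P=np.array([pl(c,a+box[2],d+box[0],.100)[:2] for a,d in zip(u,v)])
    ct=P.mean(0);w,V=np.linalg.eigh(np.cov((P-ct).T));d=V[:,1]*np.sign(V[0,1])
    e=(P-ct)@d;print(n,th,len(P),ct,np.degrees(np.arctan2(d[1],d[0])),'len',np.ptp(e),'tip',ct+d*e.max())
E
```

```text
t6 45 98 [ 0.5895 -0.2856] -5.634103524077707 len 0.08532034117090534 tip [ 0.6324 -0.2898]
t6 65 115 [ 0.5913 -0.2858] -5.123285491839739 len 0.08864158057076837 tip [ 0.6358 -0.2898]
w5 45 809 [ 0.5926 -0.2901] -9.45149267783024 len 0.08747276875131392 tip [ 0.6378 -0.2976]
w5 65 1994 [ 0.597  -0.2886] -5.9302991484245 len 0.08794254408982241 tip [ 0.6387 -0.293 ]
s6 45 63 [ 0.5965 -0.2842] -6.897085732415189 len 0.08927735470049047 tip [ 0.6384 -0.2893]
s6 65 79 [ 0.5959 -0.2844] -6.076692860986918 len 0.08942601688588611 tip [ 0.6386 -0.289 ]
```

The three views put the handle at -5° to -9°, against the hotplate's -8.6°, so it points straight away to within about 2°. Now I'll grasp the tray's fin.

```bash
python3 -c "
from h import *
go(.542,.2618,.084,156.4)"
```

```text
t 8.0 pos [0.5416 0.2603 0.2617] yaw 156.4 q6 0.86 w 0.0851 F [-0.8  0.2  0.8]
shift [1.000e-01 1.600e+00 1.777e+02] turn -0.0
```

```bash
python3 -m inch '[0,0,1.5,50,0, 0,0,1.5,100,0, 0,0,1.5,140,0, 0,0,1.5,165,0, 0,0,1.5,177,0, 0,0,1.5,177,0]';  python3 -c "
from h import *
go(.542,.2618,.084,156.4);shot('wrist','w7')"
```

```text
clock: 8.6
eef_pos: [0.5411, 0.2616, 0.0833]
tool_rot: [0.203, 0.979, -0.001, -0.002]
ft_force: [-0.4, -0.5, 0.0]
grip_width: 0.0423
t 8.6 pos [0.5411 0.2616 0.0833] yaw 156.54 q6 0.86 w 0.0423 F [-0.4 -0.5  0. ]
shift [-0.7  0.5 -0.7] turn 0.024
```

View pics/w7.png

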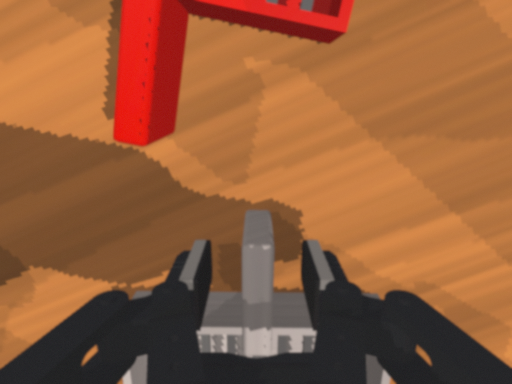

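The fin is centred between the pads at (258,260). I'll close on it and lift a little as a test.

```bash
python3 -m inch '[-1,0,0,0,0, -1,0,0,0,0, -1,0,0,0,0, -1,0,0,0,0, -1,0,0,0,0, -1,0,0,-10,0, -1,0,0,-20,0, -1,0,0,-20,0]';  python3 -c "
from h import *
go(.542,.2618,.084,156.4);shot('wrist','w8');shot('scene','s8')
t=cv2.imread('pics/s8.png');cv2.imwrite('pics/s8c.png',cv2.resize(t[200:310,240:380],None,fx=5,fy=5,interpolation=cv2.INTER_CUBIC))"
```

```text
clock: 9.45
eef_pos: [0.543, 0.2627, 0.1071]
tool_rot: [0.203, 0.979, 0.001, 0.001]
ft_force: [0.5, -0.5, -1.5]
grip_width: 0.0115
t 9.45 pos [0.543  0.2627 0.1071] yaw 156.62 q6 0.86 w 0.0115 F [ 0.5 -0.5 -1.5]
shift [ 0.6 -1.3 23.1] turn 0.037
```

View pics/s8c.png

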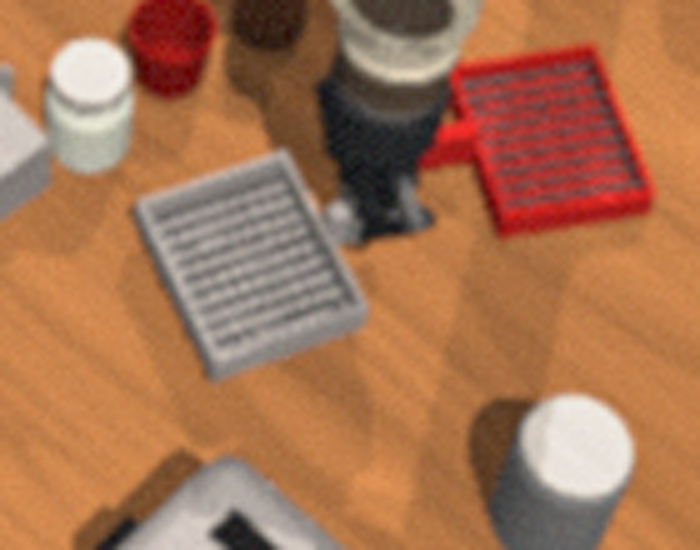

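View pics/w8.png

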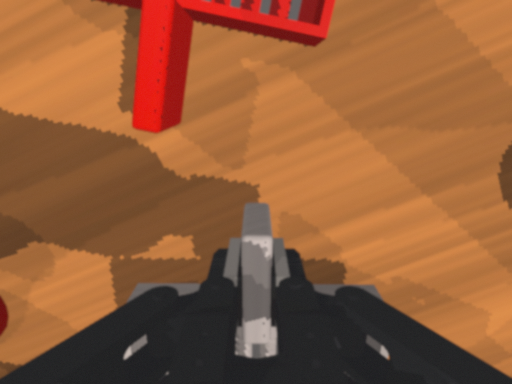

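The scene view shows the tray lifted level, and the grip width is 11.5 mm, which fits the fin. I'll raise it above the bystanders and carry it across.

```bash
python3 -m inch '[-1,0,0,-40,0, -1,0,0,-80,0, -1,0,0,-118,0, -1,0,0,-118,0, -1,0,0,-118,0]';  python3 -c "
from h import *
go(.4542,-.0701,.224,174.7)"
```

```text
clock: 10.05
eef_pos: [0.5423, 0.2623, 0.2236]
tool_rot: [0.203, 0.979, 0.001, 0.001]
ft_force: [-0.0, 0.1, -2.8]
grip_width: 0.0114
t 10.05 pos [0.5423 0.2623 0.2236] yaw 156.62 q6 0.86 w 0.0114 F [-0.   0.1 -2.8]
shift [ -51.  -340.1   -0.8] turn -3.013
```

```bash
python3 -m inch '[-1,-3,-20,0,-0.2, -1,-8,-55,0,-0.5, -1,-15,-100,0,-0.9, -1,-22,-145,0,-1.3, -1,-29,-190,0,-1.7, -1,-36,-235,0,-2.1, -1,-42,-280,0,-2.5, -1,-47,-315,0,-2.8]';python3 -m inch '[-1,-3,-17,0,-0.2, -1,-4,-25,0,-0.2, -1,-4,-25,0,-0.2]';  python3 -c "
from h import *
go(.4542,-.0701,.224,174.7);shot('wrist','w9');shot('top','t9');shot('scene','s9')
t=cv2.imread('pics/t9.png');cv2.imwrite('pics/t9c.png',cv2.resize(t[130:280,230:380],None,fx=4,fy=4,interpolation=cv2.INTER_CUBIC))
t=cv2.imread('pics/s9.png');cv2.imwrite('pics/s9c.png',cv2.resize(t[110:260,150:350],None,fx=4,fy=4,interpolation=cv2.INTER_CUBIC))"
```

```text
clock: 10.85
eef_pos: [0.4574, -0.0476, 0.2206]
tool_rot: [0.057, 0.998, -0.0, -0.003]
ft_force: [-0.0, -0.5, -3.8]
grip_width: 0.0113
clock: 11.15
eef_pos: [0.4605, -0.0715, 0.2215]
tool_rot: [0.048, 0.999, 0.0, -0.002]
ft_force: [-0.4, -0.0, -3.1]
grip_width: 0.0111
t 11.15 pos [ 0.4605 -0.0715  0.2215] yaw 174.49 q6 -0.06 w 0.0111 F [-0.4 -0.  -3.1]
shift [ 6.4  0.7 -2.4] turn -0.034
```

View pics/t9c.png

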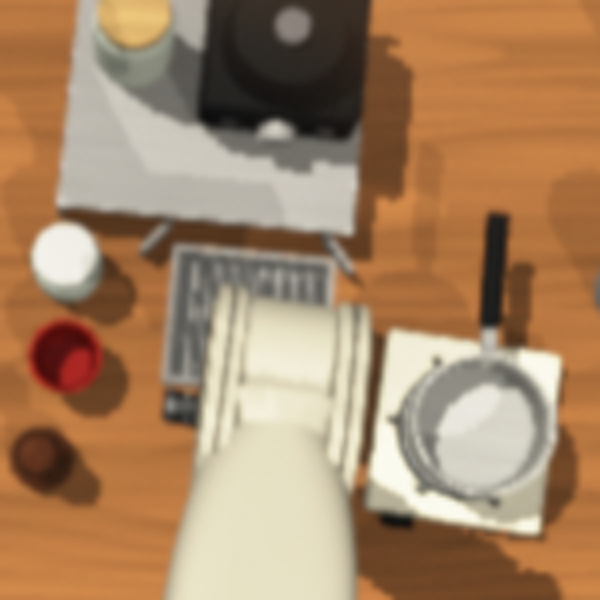

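View pics/s9c.png

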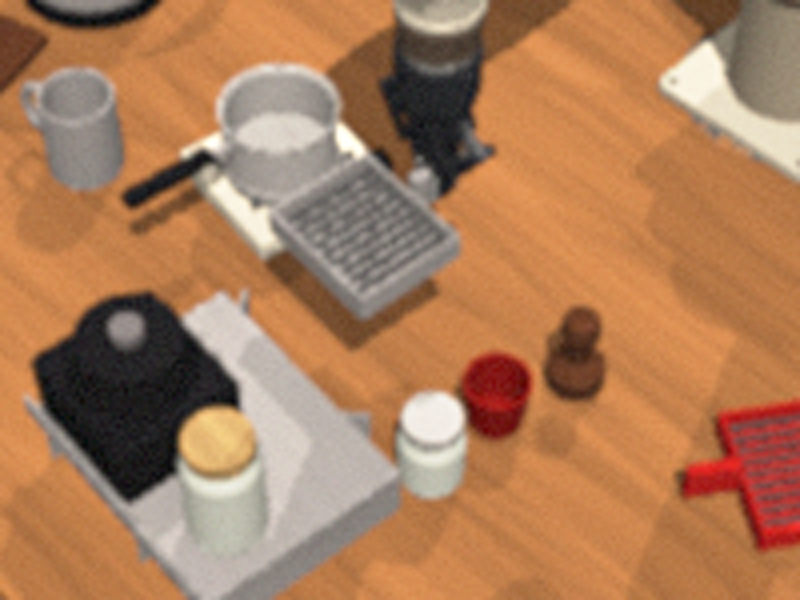

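```bash
python3 - <<'E'
from h import *
np.set_printoptions(precision=4,suppress=True)
c=ld('t9');B=lambda x,y,z:pl(c,(x+.5)/4-.5+230,(y+.5)/4-.5+130,z)
a,b=B(173,243,.1655),B(334,258,.1655);f=B(164,383,.1655);print('rear',a,b,np.linalg.norm(a-b),np.degrees(np.arctan2((a-b)[0],(a-b)[1])),'side',np.linalg.norm(a-f),np.degrees(np.arctan2(*(a-f)[[1,0]])))
l,r=B(58,207,.058),B(355,235,.058);lb=None;print('roof',l,r,np.linalg.norm(l-r),np.degrees(np.arctan2((l-r)[0],(l-r)[1])))
d=(r-l)/np.linalg.norm(r-l);print(l+.168*d,r-.088*d)
g1,g2=B(143,252,.036),B(354,278,.036);print('g',g1,g2,(g1+g2)/2)
# roof side edges in top0
c=ld('top0');A=lambda x,y,z:pl(c,(x+.5)/3.7-.5+235,(y+.5)/3.7-.5+115,z)
E
python3 - <<'E'
from h import *
# fit the front roof edge in top0 by column gradient
for n,cols in [('t6',range(250,318,3)),('top0',range(250,318,3))]:
    c=ld(n);im=cv2.GaussianBlur(c['pixels'],(3,3),0).astype(float)
    g=im.min(2);P=[]
    for u in cols:
        col=g[172:198,u];d=np.diff(col);i=d.argmin()
        w=-d[max(0,i-2):i+3];P.append((u,172+.5+(np.arange(max(0,i-2),max(0,i-2)+len(w))*w).sum()/w.sum()))
    P=np.array(P);W=np.array([pl(c,u,v,.058)[:2] for u,v in P])
    for _ in range(5):
        f=np.polyfit(W[:,1],W[:,0],1);r=W[:,0]-np.polyval(f,W[:,1]);W=W[abs(r)<max(.0015,1.8*r.std())]
    print(n,len(W),'yaw',-np.degrees(np.arctan(f[0])) ,'x at y=-.087',np.polyval(f,-.087),r.std())
E
```

```text
rear [ 0.6029 -0.0168  0.1655] [ 0.5909 -0.1453  0.1655] 0.1290109590620238 5.345658606167588 side 0.11240783639101828 -3.8081258976785417
roof [0.6517 0.0789 0.058 ] [ 0.6275 -0.1758  0.058 ] 0.2558379275908897 5.429575437305207
[ 0.6358 -0.0884  0.058 ] [ 0.6358 -0.0882  0.058 ]
g [0.6161 0.0056 0.036 ] [ 0.5935 -0.177   0.036 ] [ 0.6048 -0.0857  0.036 ]
t6 21 yaw -5.697737408900039 x at y=-.087 0.6360647363819117 0.0005976033059439409
top0 21 yaw -5.835654802014919 x at y=-.087 0.6361591189336872 0.0006230102426788858
```

```bash
python3 -c "
from h import *
go(.454,-.0699,.0845,174.4)"
```

```text
t 11.3 pos [ 0.4612 -0.0699  0.2224] yaw 174.69 q6 -0.06 w 0.0109 F [-0.1  0.7 -2. ]
shift [  6.9  -0.7 137.9] turn 0.048
```

```bash
python3 -m inch '[-1,6.5,0,10,0, -1,6.5,0,45,0, -1,6.5,0,85,0, -1,6.5,0,115,0, -1,6.5,0,130,0, -1,6.5,0,137,0, -1,6.5,0,137,0, -1,6.5,0,137,0]';  python3 -c "
from h import *
go(.454,-.0699,.0845,174.4);shot('top','t10');shot('scene','s10')
t=cv2.imread('pics/t10.png');cv2.imwrite('pics/t10c.png',cv2.resize(t[150:250,230:340],None,fx=6,fy=6,interpolation=cv2.INTER_CUBIC))
t=cv2.imread('pics/s10.png');cv2.imwrite('pics/s10c.png',cv2.resize(t[110:260,150:350],None,fx=4,fy=4,interpolation=cv2.INTER_CUBIC))"
```

```text
clock: 12.1
eef_pos: [0.4555, -0.0694, 0.0866]
tool_rot: [0.046, 0.999, 0.0, 0.001]
ft_force: [0.3, -0.6, -1.6]
grip_width: 0.0109
t 12.1 pos [ 0.4555 -0.0694  0.0866] yaw 174.72 q6 -0.06 w 0.0109 F [ 0.3 -0.6 -1.6]
shift [ 1.5 -0.7  2.1] turn 0.053
```

View pics/t10c.png

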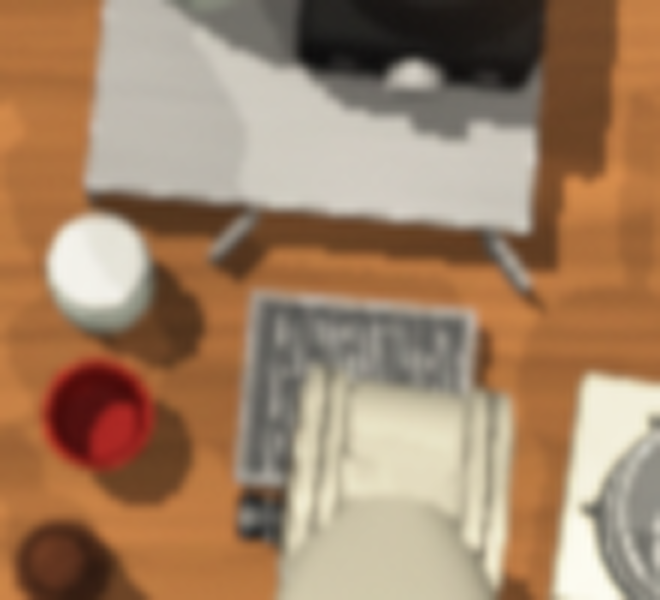

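View pics/s10c.png

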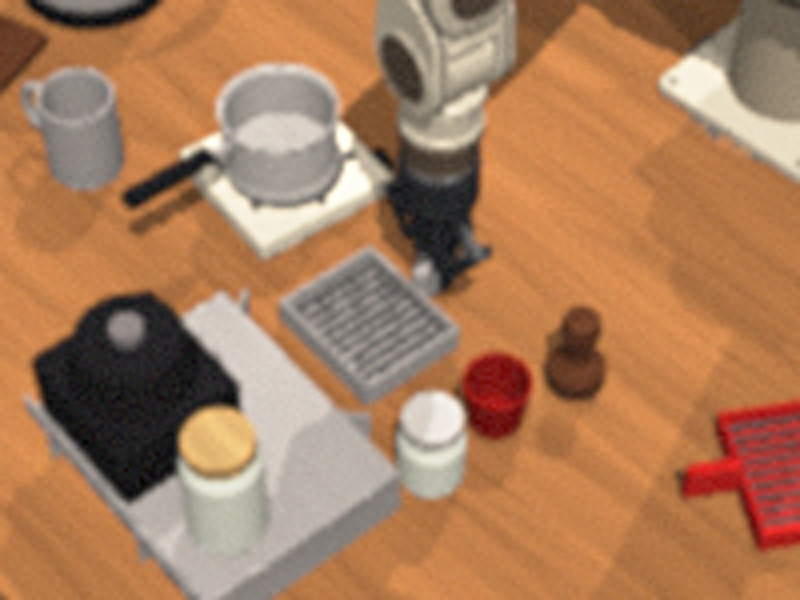

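```bash
python3 - <<'E'
from h import *
np.set_printoptions(precision=4,suppress=True)
c=ld('t10');B=lambda x,y,z:pl(c,(x+.5)/6-.5+230,(y+.5)/6-.5+150,z)
a,b,f=B(252,292,.030),B(477,312,.030),B(238,482,.030)
print(a,b,np.linalg.norm(a-b),'yaw',-np.degrees(np.arctan2((a-b)[0],(a-b)[1])),np.degrees(np.arctan2(*(a-f)[[1,0]])),np.linalg.norm(a-f))
l,r=B(87,190,.058),B(532,233,.058);d=(r-l)/np.linalg.norm(r-l);print('roof',np.linalg.norm(l-r),-np.degrees(np.arctan2((l-r)[0],(l-r)[1])))
o=(l+.168*d+r-.088*d)/2;print('o',o)
th=np.radians(-5.6);x=np.array([np.cos(th),np.sin(th),0]);y=np.array([-x[1],x[0],0])
m=(a+b)/2;print('rear centre in shelf',(m-o)@x,(m-o)@y)
for p in [B(210,258,.036),B(531,295,.036)]: print('guide',(p-o)@x,(p-o)@y)
E
```

```text
[ 0.5973 -0.0161  0.03  ] [ 0.5857 -0.1462  0.03  ] 0.13067221629600806 yaw -5.081818782897167 -4.319738033616228 0.11052741731907176
roof 0.2556096709233111 -5.565512702942259
o [ 0.6359 -0.088   0.058 ]
rear centre in shelf -0.04487380069298626 0.002495051464818467
guide -0.02895674959975191 0.09394794026692807
guide -0.032234642823628194 -0.09249611148723022
```

```bash
python3 -m inch '[-1,0,-1.7,1.5,0.08, -1,0,-1.7,1.5,0.08, -1,-10,-1.7,1.5,0.08, -1,-20,-1.7,1.5,0.08, -1,-30,-1.7,1.5,0.08, -1,-38,-1.7,1.5,0.08, -1,-38,-1.7,1.5,0.08, -1,-38,-1.7,1.5,0.08]';  python3 -c "
from h import *
go(.454,-.0699,.0835,174.4);shot('top','t11')
t=cv2.imread('pics/t11.png');cv2.imwrite('pics/t11c.png',cv2.resize(t[160:240,240:330],None,fx=8,fy=7.5,interpolation=cv2.INTER_CUBIC))"
```

```text
clock: 13.0
eef_pos: [0.4934, -0.0755, 0.086]
tool_rot: [0.051, 0.999, 0.0, 0.001]
ft_force: [-2.6, 0.9, 9.1]
grip_width: 0.0111
t 13.0 pos [ 0.4934 -0.0755  0.086 ] yaw 174.15 q6 -0.05 w 0.0111 F [-2.6  0.9  9.1]
shift [39.7  1.5  2.4] turn -0.042
```

View pics/t11c.png

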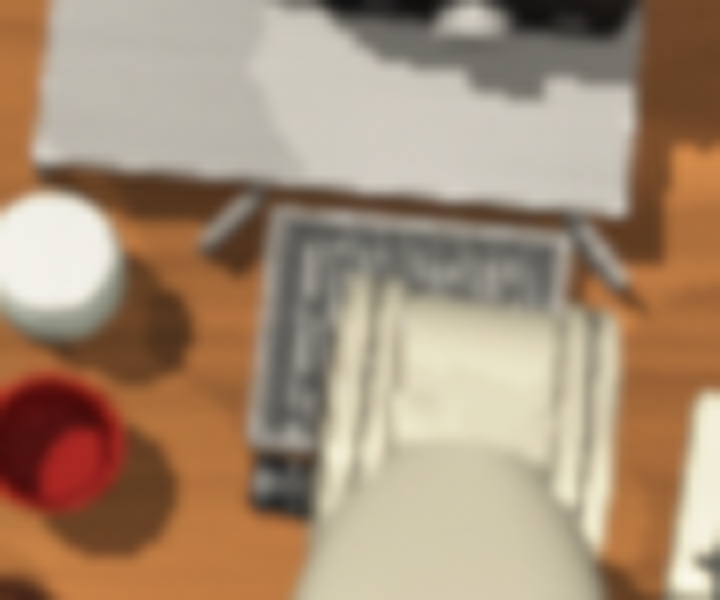

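```bash
python3 - <<'E'
from h import *
np.set_printoptions(precision=4,suppress=True)
c=ld('t11');B=lambda x,y,z:pl(c,(x+.5)/8-.5+240,(y+.5)/7.5-.5+160,z)
a,b,f=B(268,205,.028),B(574,234,.028),B(248,447,.028)
print(np.linalg.norm(a-b),'yaw',-np.degrees(np.arctan2((a-b)[0],(a-b)[1])),np.degrees(np.arctan2(*(a-f)[[1,0]])),np.linalg.norm(a-f))
l,r=B(32,165,.058),B(628,217,.058);d=(r-l)/np.linalg.norm(r-l);o=(l+.168*d+r-.088*d)/2;print('roof',np.linalg.norm(l-r),o)
th=np.radians(-5.6);x=np.array([np.cos(th),np.sin(th),0]);y=np.array([-x[1],x[0],0])
for n,p in dict(a=a,b=b,f=f,gl=B(203,240,.036),gr=B(634,293,.036)).items(): print(n,(p-o)@x,(p-o)@y)
E
```

```text
0.134063093863326 yaw -5.810271918980059 -4.552068127965658 0.11355925360451978
roof 0.2566640196729006 [ 0.6353 -0.0868  0.058 ]
a -0.004091841287856887 0.0653164867162241
b -0.0045838433335938875 -0.06874570433775629
f -0.11763210155595634 0.06323961949180212
gl -0.024608130556444507 0.09192748837374755
gr -0.030908698788587687 -0.09612079219246764
```

```bash
python3 -m inch '[-1,0,1,-0.7,0, -1,-6,1,-0.7,0, -1,-12,1,-0.7,0, -1,-18,1,-0.7,0, -1,-24,1,-0.7,0, -1,-24,1,-0.7,0]';  python3 -c "
from h import *
go(.6359-.028*.9952,-.0878+.028*.0976,.0835,174.4);print(sensors.get_obs()['ft_torque'])"
```

```text
clock: 13.65
eef_pos: [0.5155, -0.0768, 0.0862]
tool_rot: [0.051, 0.999, 0.0, -0.001]
ft_force: [-6.6, 1.3, 10.9]
grip_width: 0.0109
t 13.65 pos [ 0.5155 -0.0768  0.0862] yaw 174.14 q6 -0.05 w 0.0109 F [-6.6  1.3 10.9]
shift [-92.9   1.2   2.5] turn -0.044
[0.18492141 1.30514609 0.06172645]
```

```bash
python3 -m inch '[-1,0,0,-1.2,0, -1,-8,0,-1.2,0, -1,-16,0,-1.2,0, -1,-24,0,-1.2,0, -1,-32,0,-1.2,0, -1,-40,0,-1.2,0, -1,-40,0,-1.2,0]';  python3 -c "
from h import *
go(.6359-.028*.9952,-.0878+.028*.0976,.0835,174.4);print(sensors.get_obs()['ft_torque']);shot('top','t12');shot('scene','s12')
t=cv2.imread('pics/s12.png');cv2.imwrite('pics/s12c.png',cv2.resize(t[130:270,150:320],None,fx=4.5,fy=4.2,interpolation=cv2.INTER_CUBIC))
t=cv2.imread('pics/t12.png');cv2.imwrite('pics/t12c.png',cv2.resize(t[160:240,240:330],None,fx=8,fy=7.5,interpolation=cv2.INTER_CUBIC))"
```

```text
clock: 14.35
eef_pos: [0.5583, -0.0813, 0.0864]
tool_rot: [0.051, 0.999, -0.0, 0.001]
ft_force: [-0.0, 0.1, -2.5]
grip_width: 0.0111
t 14.35 pos [ 0.5583 -0.0813  0.0864] yaw 174.14 q6 -0.04 w 0.0111 F [-0.   0.1 -2.5]
shift [-49.9   1.3   3. ] turn -0.043
[0.0124206  0.18288736 0.01777021]
```

View pics/t12c.png

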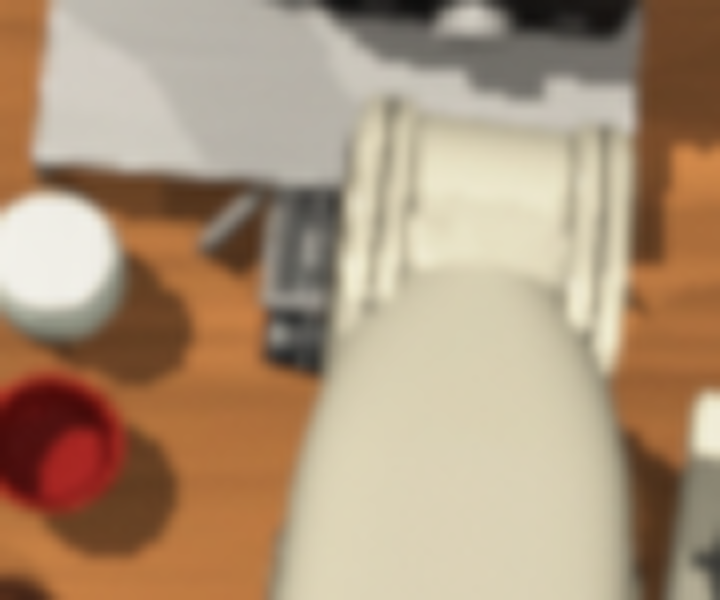

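View pics/s12c.png

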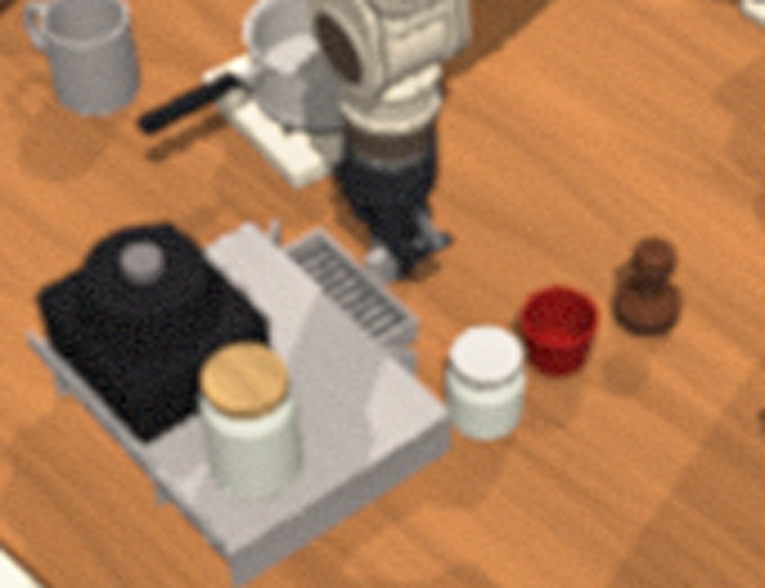

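The tray is more than halfway in, with no side force. I'll continue to the stop.

```bash
python3 -m inch '[-1,-8,0,0,0, -1,-16,0,0,0, -1,-24,0,0,0, -1,-32,0,0,0, -1,-40,0,0,0, -1,-42,0,0,0, -1,-42,0,0,0]';  python3 -c "
from h import *
go(.6359-.028*.9952,-.0878+.028*.0976,.0835,174.4);print(sensors.get_obs()['ft_torque'])"; python3 -m inch '[-1,-3,0,0,0, -1,-6,0,0,0, -1,-6,0,0,0]';  python3 -c "
from h import *
go(.6359-.028*.9952,-.0878+.028*.0976,.0835,174.4)"
```

```text
clock: 15.15
eef_pos: [0.5985, -0.0854, 0.0864]
tool_rot: [0.051, 0.999, 0.0, -0.0]
ft_force: [-0.9, 0.3, -3.1]
grip_width: 0.0109
t 15.15 pos [ 0.5985 -0.0854  0.0864] yaw 174.14 q6 -0.04 w 0.0109 F [-0.9  0.3 -3.1]
shift [-9.5  1.3  2.9] turn -0.043
[0.06540246 0.23537307 0.01112012]
clock: 15.45
eef_pos: [0.6045, -0.086, 0.0866]
tool_rot: [0.051, 0.999, -0.0, 0.0]
ft_force: [-0.9, -0.5, -2.6]
grip_width: 0.0108
t 15.45 pos [ 0.6045 -0.086   0.0866] yaw 174.14 q6 -0.04 w 0.0108 F [-0.9 -0.5 -2.6]
shift [-3.4  1.3  3.1] turn -0.043
```

```bash
python3 -m inch '[-1,0,0,1.5,0, -1,-1.5,0,1.5,0, -1,-1.5,0,1.5,0]';python3 -m inch '[-1,-1.5,0,0,0, -1,-1.5,0,0,0]'; python3 -m inch '[-1,-1.5,0,0,0, -1,-1.5,0,0,0]'
```

```text
clock: 15.75
eef_pos: [0.6047, -0.0861, 0.0862]
tool_rot: [0.051, 0.999, 0.0, -0.001]
ft_force: [-4.3, -0.2, 6.8]
grip_width: 0.0109
clock: 15.95
eef_pos: [0.6057, -0.0861, 0.0862]
tool_rot: [0.051, 0.999, 0.0, -0.001]
ft_force: [-6.0, 0.2, 7.6]
grip_width: 0.0109
clock: 16.15
eef_pos: [0.6073, -0.0863, 0.0862]
tool_rot: [0.051, 0.999, 0.0, -0.001]
ft_force: [-5.6, 1.6, 6.6]
grip_width: 0.0113
```

```bash
python3 -m inch '[-1,-1.5,0,0,0, -1,-1.5,0,0,0]';python3 -m inch '[-1,-1.5,0,0,0, -1,-1.5,0,0,0]'; python3 -m inch '[-1,-1.5,0,0,0, -1,-1.5,0,0,0]'
```

```text
clock: 16.35
eef_pos: [0.6088, -0.0864, 0.0862]
tool_rot: [0.051, 0.999, 0.0, -0.001]
ft_force: [-5.9, 1.0, 7.2]
grip_width: 0.0111
clock: 16.55
eef_pos: [0.6099, -0.0866, 0.0863]
tool_rot: [0.051, 0.999, 0.0, -0.001]
ft_force: [-7.4, 0.8, 8.0]
grip_width: 0.0113
clock: 16.75
eef_pos: [0.6101, -0.0866, 0.0863]
tool_rot: [0.051, 0.999, 0.0, -0.003]
ft_force: [-10.5, 1.0, 10.6]
grip_width: 0.0111
```

```bash
python3 -m inch '[-1,-1.5,0,0,0, -1,-1.5,0,0,0]';python3 -m inch '[-1,-1.5,0,0,0, -1,-1.5,0,0,0]'; python3 -c "
from h import *
shot('scene','s13');shot('top','t13')
t=cv2.imread('pics/s13.png');cv2.imwrite('pics/s13c.png',cv2.resize(t[170:250,180:280],None,fx=7,fy=7,interpolation=cv2.INTER_CUBIC))"
```

```text
clock: 16.95
eef_pos: [0.6102, -0.0866, 0.0863]
tool_rot: [0.051, 0.999, 0.0, -0.004]
ft_force: [-14.5, 1.0, 14.7]
grip_width: 0.0113
clock: 17.15
eef_pos: [0.6105, -0.0866, 0.0863]
tool_rot: [0.051, 0.999, 0.0, -0.006]
ft_force: [-18.9, 1.3, 17.0]
grip_width: 0.0107
```

View pics/s13c.png

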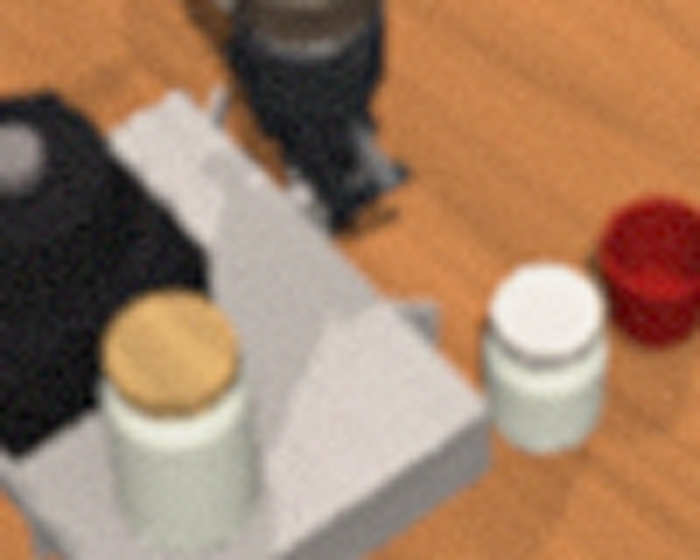

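```bash
python3 -m inch '[-1,2.5,0,-0.8,0, -1,4,0,-0.8,0, -1,4,0,-0.8,0]'; python3 -m inch '[-0.5,0,0,0,0, 0,0,0,0,0, 0,0,0,0,0, 0,0,0,0,0]'; python3 -c "
from h import *
shot('wrist','w14')"
```

```text
clock: 17.55
eef_pos: [0.61, -0.0866, 0.0863]
tool_rot: [0.051, 0.999, 0.0, -0.002]
ft_force: [-7.4, 0.8, 6.1]
grip_width: 0.0111
clock: 17.95
eef_pos: [0.6126, -0.0868, 0.086]
tool_rot: [0.051, 0.999, -0.0, 0.001]
ft_force: [0.8, 0.6, -0.3]
grip_width: 0.0426
```

View pics/w14.png

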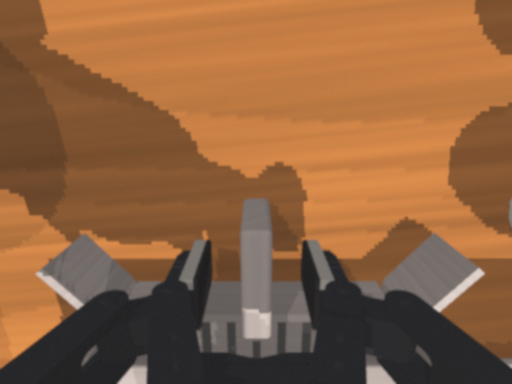

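The fin is free between the pads at (257,270). I'll retreat upward and back, then check.

```bash
python3 -m inch '[0,0,0,-40,0, 0,0,0,-90,0, 0,0,0,-130,0, 0,40,0,-160,0, 0,90,0,-180,0, 0,140,0,-180,0, 0,190,0,-180,0, 0,230,0,-180,0]'; python3 -m inch '[0,0,0,0,0, 0,0,0,0,0]'; python3 -c "
from h import *
c=shot('top','t15');shot('wrist','w15')
t=cv2.imread('pics/t15.png');cv2.imwrite('pics/t15c.png',cv2.resize(t[130:230,230:340],None,fx=6,fy=6,interpolation=cv2.INTER_CUBIC))"
```

```text
clock: 18.8
eef_pos: [0.381, -0.063, 0.266]
tool_rot: [0.051, 0.999, -0.0, 0.0]
ft_force: [-0.9, -0.6, -0.0]
grip_width: 0.0424
clock: 19.0
eef_pos: [0.3829, -0.0633, 0.2664]
tool_rot: [0.051, 0.999, -0.0, 0.001]
ft_force: [0.3, 0.4, 0.8]
grip_width: 0.0426
```

View pics/t15c.png

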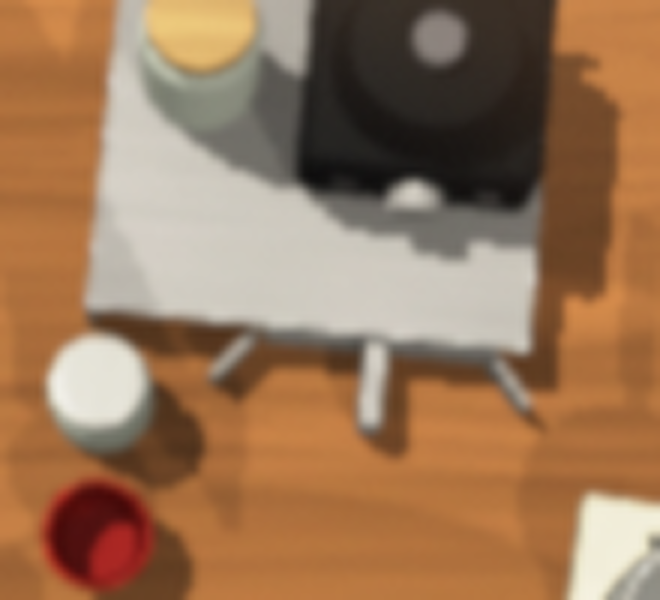

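View pics/w15.png

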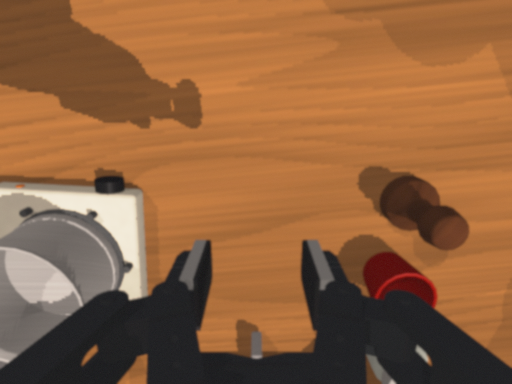

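The top view shows the tray under the roof with its fin at (370,390) sticking out squarely. Now I'll check the depth, the handle and the bystanders numerically.

```bash
python3 - <<'E'
from h import *
np.set_printoptions(precision=4,suppress=True)
c=ld('t15');B=lambda x,y,z:pl(c,(x+.5)/6-.5+230,(y+.5)/6-.5+130,z)
l,r=B(87,310,.058),B(532,353,.058);d=(r-l)/np.linalg.norm(r-l);o=(l+.168*d+r-.088*d)/2
th=np.radians(-5.6);x=np.array([np.cos(th),np.sin(th),0]);y=np.array([-x[1],x[0],0])
t=B(369,432,.046);b=B(375,346,.046);print(o,'fin tip',(t-o)@x,(t-o)@y,'yaw',np.degrees(np.arctan2(*(b-t)[[1,0]])))
P=[B(260,336,.028),B(490,358,.028)]
for p in P: print('front rim',(p-o)@x,(p-o)@y)
a=ld('top0')['pixels'].astype(int);b=c['pixels'].astype(int);df=np.abs(a-b).sum(2)
for n,(u,v,s) in dict(cup=(247,218,13),tamp=(240,244,12),sj=(247,195,14),tall=(263,138,14),jug=(396,200,18),tin=(128,193,18)).items(): print(n,df[v-s:v+s,u-s:u+s].mean().round(1),(df[v-s:v+s,u-s:u+s]>90).sum())
im=b[180:215,345:362];m=(im.max(2)<60).astype(np.uint8);k,lb,st,_=cv2.connectedComponentsWithStats(m);j=1+st[1:,4].argmax();v,u=np.where(lb==j)
Q=np.array([pl(c,p+345,q+180,.1)[:2] for p,q in zip(u,v)]);w,V=np.linalg.eigh(np.cov(Q.T));e=V[:,1]*np.sign(V[0,1]);print('handle',Q.mean(0),np.degrees(np.arctan2(e[1],e[0])))
cv2.imwrite('pics/diff.png',np.clip(df,0,255).astype(np.uint8))
E
```

```text
[ 0.6359 -0.088   0.058 ] fin tip -0.05275789240247052 0.0001936610047015808 yaw -4.470845599004399
front rim -0.00016439740809867596 0.06740623323353023
front rim 6.949711619404297e-05 -0.06694587846186865
cup 6.5 0
tamp 14.7 0
sj 7.5 0
tall 4.5 0
jug 3.5 0
tin 8.0 0
handle [ 0.591  -0.2858] -5.055805087595654
```

View pics/diff.png

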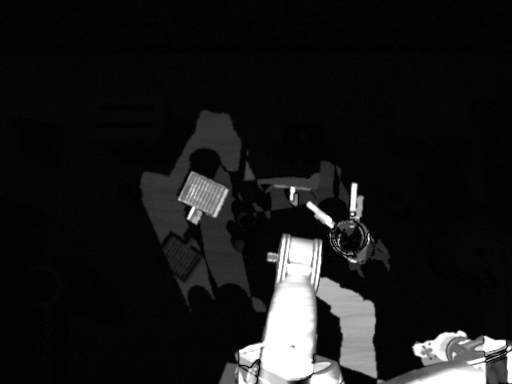

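Depth agrees to within about 2 mm. I'll take a closer wrist view of the mouth to settle the flush fit.

```bash
python3 -m inch '[0,-40,0,0,0, 0,-80,0,0,0, 0,-120,0,0,0, 0,-155,0,0,0, 0,-174,0,0,0, 0,-174,0,0,0, 0,-174,0,0,0]'; python3 -c "
from h import *
c=shot('wrist','w16')
t=cv2.imread('pics/w16.png');cv2.imwrite('pics/w16c.png',cv2.resize(t[120:300,130:380],None,fx=3.2,fy=3.2,interpolation=cv2.INTER_CUBIC))"
```

```text
clock: 19.8
eef_pos: [0.557, -0.0811, 0.2646]
tool_rot: [0.051, 0.999, 0.0, -0.001]
ft_force: [-1.1, 1.0, -0.1]
grip_width: 0.0428
```

View pics/w16c.png

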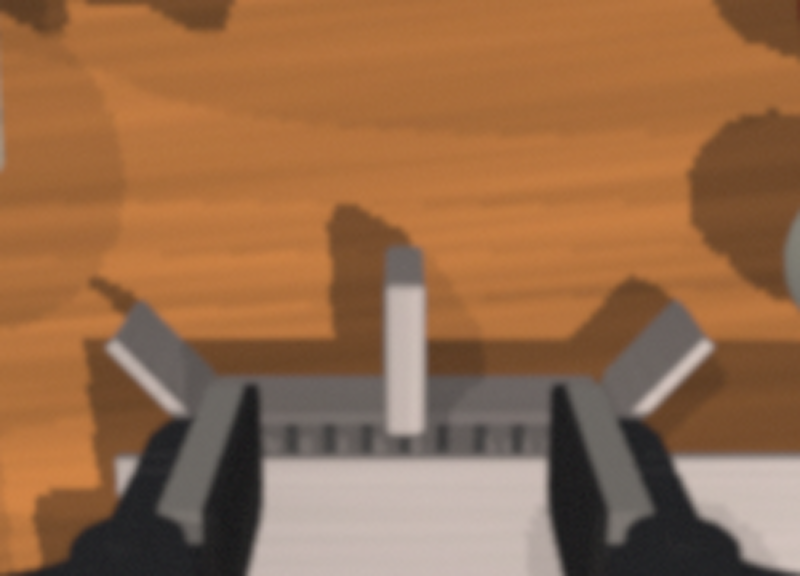

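The view shows the tray's front wall base at row 377, its rim at row 412 and the fin's top end at (405,287). The roof's edge is at row 456, so the view looks square.

```bash
python3 - <<'E'
from h import *
np.set_printoptions(precision=4,suppress=True)
c=ld('w16');B=lambda x,y,z:pl(c,(x+.5)/3.2-.5+130,(y+.5)/3.2-.5+120,z)
th=np.radians(-5.6);x=np.array([np.cos(th),np.sin(th),0]);y=np.array([-x[1],x[0],0])
roof=B(405,457,.058);
for n,p in dict(rl=B(270,457,.058),rr=B(540,457,.058),base=B(405,376,0),baseL=B(260,376,0),baseR=B(540,376,0),rim=B(320,413,.028),fin=B(405,286,.046),fin0=B(405,246,.006),gl=B(110,347,.036),gr=B(712,347,.036)).items(): print(n,p,'rel roof x',(p-roof)@x*1000,(p-roof)@y*1000)
E
```

```text
rl [ 0.6322 -0.1286  0.058 ] rel roof x -0.15069862467982473 -40.08009446796776
rr [ 0.6404 -0.0489  0.058 ] rel roof x 0.1766895826922954 40.08713228687213
base [ 0.6367 -0.0887  0.    ] rel roof x 0.40822993347301545 0.04705259404763039
baseL [ 0.6315 -0.1392 -0.    ] rel roof x 0.21495743328647712 -50.67204858867953
baseR [ 0.6415 -0.0418  0.    ] rel roof x 0.6078172619034434 47.275379025277374
rim [ 0.6341 -0.1162  0.028 ] rel roof x 0.530828792628064 -27.5457782990049
fin [ 0.5869 -0.0837  0.046 ] rel roof x -49.576854574438286 0.1922073888940837
fin0 [ 0.5873 -0.0837  0.006 ] rel roof x -49.201652291839935 0.22432421291555535
gl [ 0.6012 -0.177   0.036 ] rel roof x -26.261573329448773 -91.27050830171174
gr [0.6202 0.0085 0.036 ] rel roof x -25.511763782590158 95.25833210915924
```

```bash
python3 -m inch '[0,0,0,-30,0, 0,0,0,-30,0, 0,0,0,-30,0]'; python3 -c "
from h import *
print(order.job_done())"
```

```text
clock: 20.15
eef_pos: [0.5562, -0.0811, 0.2969]
tool_rot: [0.051, 0.999, -0.0, 0.001]
ft_force: [0.6, 0.1, -0.1]
grip_width: 0.0425
the job is handed in; nothing more can be done
None
```

I swung the pan's handle inward and then slid the tray fully home. I handed the job in at about 20 s with the arm clear of everything.

- **Pan:** it stayed on the hotplate. I measured the handle at about -5° in the top view, -6° to -7° in the scene view and -6° to -9° from the wrist camera. The hotplate's axis is about -8.6°. The views don't fully agree, but the handle points straight away from the robot to within roughly 3° and is clear of the way into the bay.
- **Tray:** I carried it over the cup, jar and tamper and slid it in until it stalled against the stop at about 19 N. The last wrist view put its front within about 0.5 mm of the mouth, flat and square, with the fin tip 49.6 mm out (50 mm expected). An earlier top view had put the fin tip at 52.8 mm, but its front rim within 0.2 mm of the mouth.
- **Bystanders:** the before and after top views show no change at the cup, jars, tamper, jug or tin.

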